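# Roll the mill roller up its service ramp into the seat

## Task

Slowly push the black roller up its ramp with the fingertips until it goes over the crest and lies in the seat against the end stop, then leave it there. Do not grasp or lift it, and never let it run away back down the ramp. Leave the amber flask and the rubber bulb beside the ramp and the foil-wrapped flask behind the stop where they stand.

Things in the scene. Friction and masses are not known exactly. Their poses are not given: they have to be found in the camera images.
- ramp: Grey and aluminium service ramp, 260 long x 124 wide (mm), fixed to the worktop. Origin: centre of its underside; x points up the ramp to the stop, y across it, z up. From low x: foot lip, slope rising at 0.14 rad from x = -115, 12 above the worktop, to the crest; falling seat; end stop. The roller is parked against the lip: axis at x = -99, 42 above the worktop, along y.
- foot_lip (a point): Middle of the top of the low lip at the foot of the slope, at x = -120 mm of the ramp, 20 mm above the worktop, 10 mm wide along x. The parked roller rests against it and bulges over it (its rear is at x = -126); a finger above the lip's height reaches the roller's rear. Axes as the ramp's.
- crest (a point): Middle of the crest line, at x = 65 mm of the ramp, 37 mm above the worktop. The roller's axis passes 27 mm above it. Axes as the ramp's. Guide rails beside the lane have inner faces at y = -48 and +48 mm, are 6 mm thick and stand 10 mm above the slope (8 mm above the crest's height beside the seat).
- seat (a point): Where the centre of the roller lies when it is in the seat against the end stop: at x = 87 mm of the ramp, 59 mm above the worktop. The seat's surface falls from the crest at 0.26 rad. The stop is an upright plate, its face 27 mm up-ramp of this point and its top 80 mm above the worktop. Axes as the ramp's.
- roller: Black roller, 54 mm in diameter, 90 long, with a 16 mm steel journal sticking 12 out of each end, about 0.3 kg, loose, lying across the ramp. Origin: its centre; y along its axis; x and z turn as it rolls. It rolls freely: let go on the slope it runs back; once past the crest it drops by itself into the seat. Over 0.2 m/s on the slope counts as running away.
- slope (a point): A point on the line along which the roller's axis travels up the slope, about half way up. x points up along the slope, y across the ramp, z square to the slope: the roller's z here is near 0 while it lies on the slope.
- flask: Bystander: small conical flask of glass with amber broth, 52 in diameter, 85 tall, upright beside the ramp. Origin: centre of its underside.
- bulb: Bystander: red rubber pipette bulb, 51 in diameter, 76 tall, standing on the other side of the ramp. Origin: centre of its underside.
- foil_flask: Bystander: foil-wrapped flask, 58 in diameter, 108 tall, standing beyond the end stop. Origin: centre of its underside.
Not all that is in view belongs to the job. There is more than one size of the roller; the job needs the largest.

How it is judged:
By the outcome, as a careful person would: the job done as asked, in the order asked, and still so for the second after the job is handed in, with the robot touching nothing.
It also fails if it takes over 40 s, if anything falls off the work surface, if the arm or the gripper's body presses on something with over 40 N, if the wrist force passes 120 N, or if a joint passes its speed limit or range.

## Robot

A 7-joint arm with a two-finger parallel gripper is mounted at the origin on the work surface; the furniture and walls round the work are solid. World frame = base frame: x ahead of the robot, y to its left, z up, the work surface at z = 0. Lengths are in mm, angles in rad, forces in N, time in s.
With the tool pointing down it reaches from about 425 to 950 mm from the base axis. Payload 16.7 kg.
Tool frame: the origin (TCP) lies between the finger pads; the fingertips stand env.tip_extent ahead of it and the grasp point (between the pads) lies 3 mm ahead of it (env.tip_extent is the distance from the TCP to the fingertips, in mm); z points along the fingers, y is the line along which they close (so a half turn about z gives the same grasp; the last joint's range is limited). The gripper opens to 94 mm and grips with 3 to 60 N. Pads are 16 mm wide; open, the fingers measure 119 mm over their backs; the gripper's body (75 mm by 177 mm) begins 78 mm behind the grasp point.
Start: joints at [0.994, 0.426, 0.074, 1.606, -0.034, 1.111, -0.067], TCP at [280.003, -614.145, 227.467] pointing down, gripper open.
Joint ranges: [-2.85, 2.85], [-0.5, 2.14], [-1.23, 1.37], [0.21, 2.46], [-1.02, 4.16], [0.16, 2.05], [-2.73, 2.73]. Speed limits (rad/s): [1.89, 1.89, 2.39, 2.39, 3.01, 3.01, 3.01].

## Interface

Orientations are given as [roll, pitch, yaw] about the fixed x, y, z axes, in that order (R = Rz(yaw) Ry(pitch) Rx(roll)).
In Python, from cell import env gives the robot as it stands.
- The arm moves only by the tool servo_tool, never from a script. Its argument "steps" is a list of rows, each an object of numbers: "dx", "dy", "dz": the shift along the tool's x, y, z in mm; "turn": the turn about the tool's z in degrees; "hand": the opening, from -1 (shut) to 1 (fully open), so that 0 is half open. In form: [{"dx": .., "dy": .., "dz": .., "turn": .., "hand": ..}, ...]. A call has 1 to 8 rows; each row is the pose to reach, as a shift and turn from the pose commanded when the call began, along the tool's axes at that moment; what a row does not reach only later rows make up. A row lasts 1/8 s, in which the tool goes at most 62.5 mm and 10.7 degrees, less where a joint would pass 70% of its speed; a pose out of reach is approached as far as the arm can. A call with a gripper value outside its range is refused whole. The fingers move at their own pace and stop on an object; "squeeze" is the grip in N (left out, the last holds). Time passes only in rows, so rows that repeat a pose let the fingers close. It gives the time, the measured TCP pose, the force, the opening and the grip force at its end, in the units of the state.
- env.state(): the state, without advancing time (a new reading comes with each control period).
- env.camera(name): name is "scene" or "top"; returns a dict with "image" (420x560x3 uint8, red, green, blue), "depth" (420x560 float32, mm along the optical axis (not along the pixel's ray), 0 where there is no reading), "fx", "fy", "cx", "cy" (pixels), "rvec" (rotation vector, rad) and "tvec" (3), from world to camera coordinates, as OpenCV has them. Camera axes: x right, y down, z forward; pixel columns grow to the right and rows downward; lengths in mm; the calibration is good to about 2 mm. A picture is of the moment at which its call begins.
- env.hand_in(): hands the job in; it is judged then, once.
The state is a dict: "time": time; "qpos": joint angles; "joint_vel": joint speeds; "joint_efforts": joint torques, N m; "position": TCP position; "orientation": TCP orientation; "force": force on the tool from outside, world axes, zero at the start; "ft_torque": the same for the moment, N m; "width": finger opening in mm; "finger_force": force on a finger pad.
Only numpy, scipy, OpenCV 4.12 (cv2) and the standard library are available. Lean on these libraries where they do the work, as an engineer would, in place of code of your own. Each camera call takes 0.05 s, during which the arm holds its last target. There are 200 camera calls.

## Working session

There is one attempt and no reset: what is moved stays moved. The work goes in short steps, Python scripts to look and compute and a tool call to move; the robot and the scene stay as the last step left them, time stands still between calls to the robot, and variables do not carry over. Pictures are saved under pics/ and viewed, at most 10 in all, crops included, and the job is handed in when it is done.

Besides the shell and the picture viewer there is one more tool, called after "Call:" by a JSON object that holds its "api" and its "payload". servo_tool: Moves the arm, as the interface text tells. Its arguments: {"type":"object","properties":{"steps":{"type":"array"},"squeeze":{"type":"number"}},"required":["steps"]}

```bash
mkdir -p pics; cat > h.py <<'E'
import numpy as np, cv2
from cell import env
def shot(n,f):
    c=env.camera(n); cv2.imwrite('pics/'+f,c['image'][:,:,::-1]); np.savez('pics/'+f+'.npz',**c); return c
def world(c,u,v,d=None,z=None):
    R=cv2.Rodrigues(np.array(c['rvec'],float))[0]; t=np.array(c['tvec'],float).ravel()
    r=np.array([(u-c['cx'])/c['fx'],(v-c['cy'])/c['fy'],1.0])
    o=-R.T@t; w=R.T@r
    return o+w*(d if d is not None else (z-o[2])/w[2])
E
python3 - <<'E'
from h import *
shot('scene','s0.png');shot('top','t0.png')
s=env.state();print(s['position'],s['orientation'],s['force'],s['width'],s['time'],env.tip_extent)
E
```

```text
[ 279.88868343 -613.84596375  226.88658797] [-3.14050580e+00  7.43514556e-05  4.27793723e-01] [ 0.37753862  0.10496282 -0.77435008] 93.67964378549445 0.1 22.0
```

View pics/t0.png

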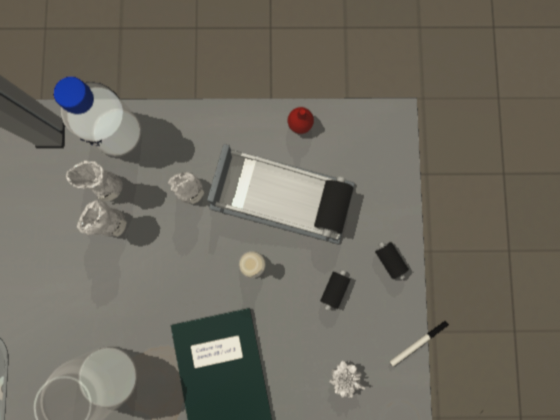

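View pics/s0.png

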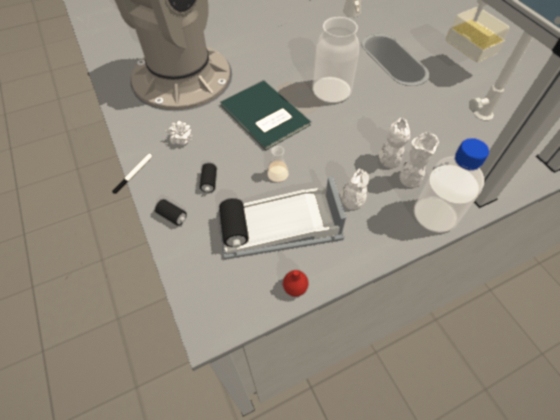

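The top view shows the ramp with its stop at left (about 220,178) and the large roller at its foot (335,207). The amber flask is at (252,264), the bulb at (300,120) and the foil flask at (186,187). The two smaller black rollers are decoys.

```bash
python3 - <<'E'
from h import *
c=dict(np.load('pics/t0.png.npz')); im=c['image'].astype(int); D=c['depth']
R=cv2.Rodrigues(c['rvec'])[0]; print('cam',-R.T@c['tvec'])
P=lambda u,v,z:world(c,u,v,z=z)[:2].round(1)
m=np.zeros((420,560),np.uint8); m[170:245,305:362]=(im.max(2)<45)[170:245,305:362]
m=cv2.morphologyEx(m,cv2.MORPH_OPEN,np.ones((5,5)))
r=cv2.minAreaRect(cv2.findNonZero(m)); print(r); b=cv2.boxPoints(r)
print('roller box',[P(*p,42) for p in b],'centre',P(*r[0],50))
v,u=np.nonzero(m); pts=np.array([world(c,a,b_,d=D[b_,a]) for a,b_ in zip(u,v) if D[b_,a]>0]); print('roller pts',np.median(pts,0),pts[:,2].max())
# all points in ramp zone with height
vv,uu=np.mgrid[140:250,200:370]; pts=np.array([world(c,a,b_,d=D[b_,a]) for a,b_ in zip(uu.ravel(),vv.ravel()) if D[b_,a]>0])
uv=np.array([(a,b_) for a,b_ in zip(uu.ravel(),vv.ravel()) if D[b_,a]>0])
for lo,hi in((72,90),):
  k=(pts[:,2]>lo)&(pts[:,2]<hi)&(uv[:,0]>208)&(uv[:,0]<240)
  q=pts[k]; print('stop',len(q),q.mean(0),cv2.minAreaRect(q[:,:2].astype(np.float32)))
k=(pts[:,2]>7); q=pts[k&(uv[:,0]>205)]; 
print('ramp all',cv2.minAreaRect(q[:,:2].astype(np.float32)))
for n,(a,b_),z in(('flask',(252,264),60),('bulb',(300,120),40),('foil',(186,187),60)): print(n,P(a,b_,z))
E
```

```text
cam [440.13646483  48.99450118 935.24262282]
((333.97064208984375, 205.61766052246094), (27.406524658203125, 47.77951431274414), 14.03624439239502)
roller box [array([518.6, -25.9]), array([605.7, -49.4]), array([592.6, -99. ]), array([505.8, -74.9])] centre [554.4 -61.2]
roller pts [552.46395736 -59.50738846  65.76908431] 73.63437826973257
stop 419 [612.27983265 148.99001839  80.25773734] ((612.2698364257812, 149.7217254638672), (12.608959197998047, 108.02647399902344), 73.94412231445312)
ramp all ((579.6651611328125, 34.254600524902344), (259.71868896484375, 124.43417358398438), 74.23274993896484)
flask [448.6  90. ]
bulb [721.3  -1.5]
foil [589.8 210.5]
```

Call:
{"api": "servo_tool", "payload": {"steps": [{"dx": 40,"dy": -30,"dz": 0,"turn": -6,"hand": 0},{"dx": 85,"dy": -66,"dz": 0,"turn": -12,"hand": 0},{"dx": 130,"dy": -102,"dz": 0,"turn": -18,"hand": 0},{"dx": 175,"dy": -138,"dz": 0,"turn": -24,"hand": 0},{"dx": 220,"dy": -174,"dz": 0,"turn": -30,"hand": 0},{"dx": 265,"dy": -210,"dz": 0,"turn": -36,"hand": 0},{"dx": 310,"dy": -246,"dz": 0,"turn": -43,"hand": 0},{"dx": 340,"dy": -270,"dz": 0,"turn": -49.7,"hand": 0}]}}

```text
time: 1.1
position: [478.2, -224.8, 227.5]
orientation: [-3.142, -0.0, 1.301]
force: [0.3, -1.0, -0.3]
width: 46.9
finger_force: 0.0
```

```bash
cat > goal.py <<'E'
from h import *
import sys
s=env.state(); p=np.array(s['position']); yaw=s['orientation'][2]
a=np.radians(74.2); ex=np.array([np.cos(a),np.sin(a)]); ey=np.array([-ex[1],ex[0]])
d=p[:2]-[579.7,34.3]
print('t',s['time'],'ramp xy',(d@ex).round(1),(d@ey).round(1),'tip z',p[2]-22,'yaw',np.degrees(s['orientation']).round(2),'w',s['width'],'F',np.round(s['force'],1))
print('to x -156: dx %.1f dy %.1f (tool)'%tuple([ (np.array([np.cos(yaw),np.sin(yaw)])@v, np.array([np.sin(yaw),-np.cos(yaw)])@v) for v in [ex*-156-d]][0]))
E
python3 goal.py
```

```text
t 1.1 ramp xy -276.9 27.1 tip z 205.45253455836493 yaw [-1.800e+02 -2.000e-02  7.455e+01] w 46.900942372113484 F [ 0.3 -1.  -0.3]
to x -156: dx 120.7 dy 27.9 (tool)
```

Call:
{"api": "servo_tool", "payload": {"steps": [{"dx": 45,"dy": 10,"dz": 0,"turn": 0,"hand": 0},{"dx": 90,"dy": 21,"dz": 15,"turn": 0,"hand": 0},{"dx": 120,"dy": 28,"dz": 45,"turn": 0,"hand": 0},{"dx": 120,"dy": 28,"dz": 80,"turn": 0,"hand": 0},{"dx": 120,"dy": 28,"dz": 115,"turn": 0,"hand": 0},{"dx": 120,"dy": 28,"dz": 145,"turn": 0,"hand": 0},{"dx": 120,"dy": 28,"dz": 165,"turn": 0,"hand": 0},{"dx": 120,"dy": 28,"dz": 174,"turn": 0,"hand": 0}]}}

```text
time: 2.1
position: [536.3, -119.4, 52.3]
orientation: [-3.14, 0.0, 1.295]
force: [0.9, 0.7, -0.3]
width: 47.1
finger_force: 0.0
```

```bash
python3 goal.py; python3 -c "
from h import *
c=shot('scene','s1.png'); cv2.imwrite('pics/s1c.png',cv2.resize(c['image'][120:320,120:400,::-1],None,fx=2.8,fy=2.8))"
```

```text
t 2.1 ramp xy -159.7 -0.1 tip z 30.27627159534311 yaw [-179.89    0.     74.21] w 47.11338689626557 F [ 0.9  0.7 -0.3]
to x -156: dx 3.7 dy -0.1 (tool)
```

View pics/s1c.png

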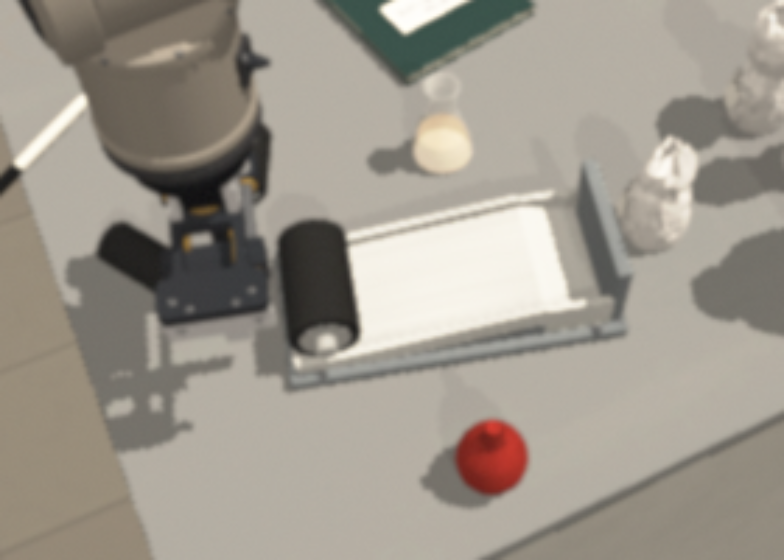

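The fingers stand behind the roller, square to the ramp and centred (body at about 215,270 in the crop), and the roller is still parked at (318,285). Next I make slow contact and push.

Call:
{"api": "servo_tool", "payload": {"steps": [{"dx": 7,"dy": 0,"dz": 0,"turn": 0,"hand": 0},{"dx": 13,"dy": 0,"dz": -0.5,"turn": 0,"hand": 0},{"dx": 18,"dy": 0,"dz": -1,"turn": 0,"hand": 0},{"dx": 22,"dy": 0,"dz": -1,"turn": 0,"hand": 0},{"dx": 26,"dy": 0,"dz": -1.5,"turn": 0,"hand": 0},{"dx": 30,"dy": 0,"dz": -2,"turn": 0,"hand": 0},{"dx": 34,"dy": 0,"dz": -2.5,"turn": 0,"hand": 0},{"dx": 38,"dy": 0,"dz": -3,"turn": 0,"hand": 0}]}}

```text
time: 3.15
position: [547.1, -85.5, 57.1]
orientation: [3.141, 0.003, 1.293]
force: [-4.2, -13.5, 10.3]
width: 46.9
finger_force: 6.9
```

```bash
cat > rol.py <<'E'
from h import *
import sys
exec(open('goal.py').read())
c=shot('scene',sys.argv[1]); cv2.imwrite('pics/c'+sys.argv[1],cv2.resize(c['image'][120:320,120:400,::-1],None,fx=2.8,fy=2.8))
E
python3 rol.py s2.png
```

```text
t 3.15 ramp xy -124.1 -1.3 tip z 35.08192718128961 yaw [1.7997e+02 1.5000e-01 7.4090e+01] w 46.937308068951154 F [ -4.2 -13.5  10.3]
to x -156: dx -31.9 dy -1.2 (tool)
```

View pics/cs2.png

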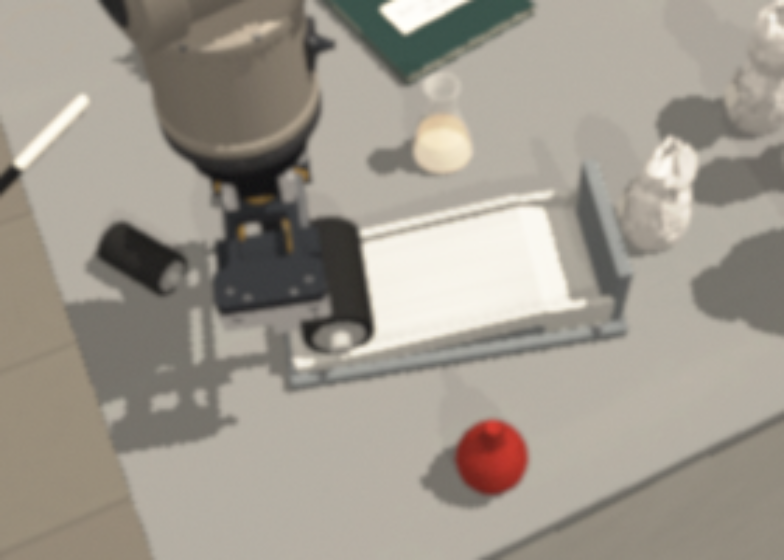

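Contact is made and the roller has moved about 10 mm off the lip, still square (end at 338,335 in the crop). I keep pushing at 40 mm/s.

Call:
{"api": "servo_tool", "payload": {"steps": [{"dx": 4,"dy": 0,"dz": -0.5,"turn": 0,"hand": 0},{"dx": 9,"dy": 0,"dz": -1,"turn": 0,"hand": 0},{"dx": 14,"dy": 0,"dz": -2,"turn": 0,"hand": 0},{"dx": 19,"dy": 0,"dz": -2.5,"turn": 0,"hand": 0},{"dx": 24,"dy": 0,"dz": -3,"turn": 0,"hand": 0},{"dx": 29,"dy": 0,"dz": -4,"turn": 0,"hand": 0},{"dx": 34,"dy": 0,"dz": -4.5,"turn": 0,"hand": 0},{"dx": 39,"dy": 0,"dz": -5.5,"turn": 0,"hand": 0}]}}

```text
time: 4.2
position: [557.9, -48.2, 62.7]
orientation: [3.141, 0.003, 1.293]
force: [-2.8, -13.0, 11.4]
width: 47.0
finger_force: 6.7
```

```bash
python3 rol.py s3.png
```

```text
t 4.2 ramp xy -85.3 -1.5 tip z 40.65483755456039 yaw [1.7996e+02 1.6000e-01 7.4070e+01] w 46.98863735514746 F [ -2.8 -13.   11.4]
to x -156: dx -70.7 dy -1.3 (tool)
```

View pics/cs3.png

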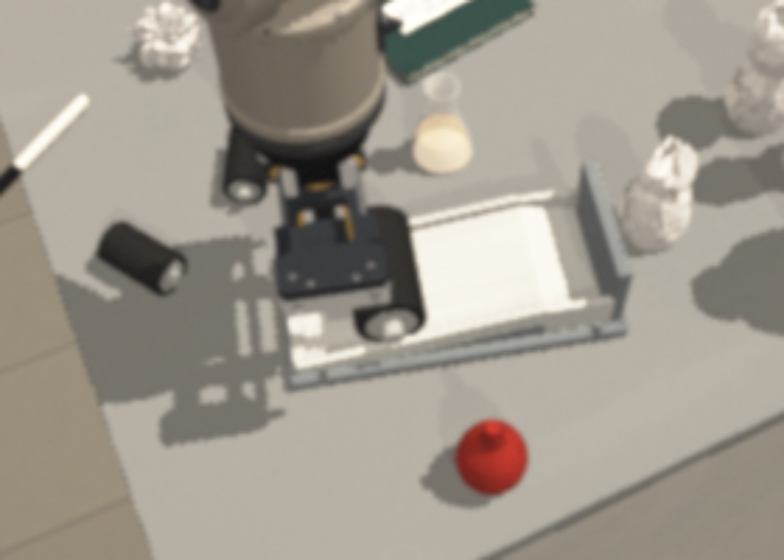

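The roller is square on the slope, axis at about x = -50, and forces are steady. I keep going.

Call:
{"api": "servo_tool", "payload": {"steps": [{"dx": 4,"dy": 0,"dz": -0.5,"turn": 0,"hand": 0},{"dx": 9,"dy": 0,"dz": -1,"turn": 0,"hand": 0},{"dx": 14,"dy": 0,"dz": -2,"turn": 0,"hand": 0},{"dx": 19,"dy": 0,"dz": -2.5,"turn": 0,"hand": 0},{"dx": 24,"dy": 0,"dz": -3,"turn": 0,"hand": 0},{"dx": 29,"dy": 0,"dz": -4,"turn": 0,"hand": 0},{"dx": 34,"dy": 0,"dz": -4.5,"turn": 0,"hand": 0},{"dx": 39,"dy": 0,"dz": -5.5,"turn": 0,"hand": 0}]}}

```text
time: 5.25
position: [568.5, -10.7, 68.1]
orientation: [3.141, 0.003, 1.293]
force: [-3.7, -12.1, 10.7]
width: 46.7
finger_force: 6.7
```

Call:
{"api": "servo_tool", "payload": {"steps": [{"dx": 4,"dy": 0,"dz": -0.5,"turn": 0,"hand": 0},{"dx": 9,"dy": 0,"dz": -1,"turn": 0,"hand": 0},{"dx": 14,"dy": 0,"dz": -2,"turn": 0,"hand": 0},{"dx": 19,"dy": 0,"dz": -2.5,"turn": 0,"hand": 0},{"dx": 24,"dy": 0,"dz": -3,"turn": 0,"hand": 0},{"dx": 29,"dy": 0,"dz": -4,"turn": 0,"hand": 0},{"dx": 34,"dy": 0,"dz": -4.5,"turn": 0,"hand": 0},{"dx": 39,"dy": 0,"dz": -5.5,"turn": 0,"hand": 0}]}}

```text
time: 6.25
position: [579.2, 26.8, 73.5]
orientation: [3.141, 0.003, 1.293]
force: [-3.2, -12.9, 10.8]
width: 47.1
finger_force: 6.6
```

```bash
python3 rol.py s4.png
```

```text
t 6.25 ramp xy -7.3 -1.5 tip z 51.54547473479576 yaw [1.7997e+02 1.7000e-01 7.4070e+01] w 47.05718744955398 F [ -3.2 -12.9  10.8]
to x -156: dx -148.7 dy -1.2 (tool)
```

View pics/cs4.png

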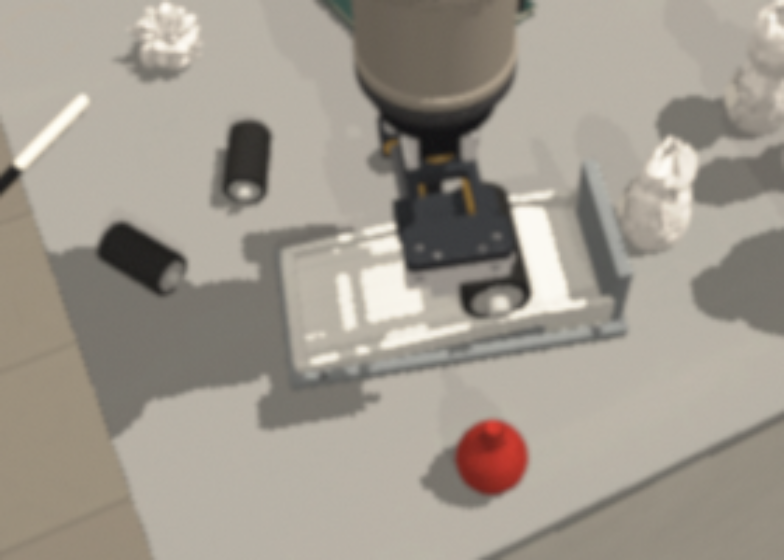

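The roller is still square, axis at about x = 28 (end at 497,300 in the crop). I take it slowly up to the crest and over.

Call:
{"api": "servo_tool", "payload": {"steps": [{"dx": 4,"dy": 0,"dz": -0.5,"turn": 0,"hand": 0},{"dx": 8,"dy": 0,"dz": -1,"turn": 0,"hand": 0},{"dx": 12,"dy": 0,"dz": -1.5,"turn": 0,"hand": 0},{"dx": 16,"dy": 0,"dz": -2.2,"turn": 0,"hand": 0},{"dx": 20,"dy": 0,"dz": -2.8,"turn": 0,"hand": 0},{"dx": 24,"dy": 0,"dz": -3.4,"turn": 0,"hand": 0},{"dx": 28,"dy": 0,"dz": -4,"turn": 0,"hand": 0},{"dx": 31,"dy": 0,"dz": -4.4,"turn": 0,"hand": 0}]}}

```text
time: 7.3
position: [587.6, 56.6, 77.9]
orientation: [3.141, 0.003, 1.293]
force: [-4.0, -15.4, 13.3]
width: 47.1
finger_force: 7.5
```

Call:
{"api": "servo_tool", "payload": {"steps": [{"dx": 2,"dy": 0,"dz": -0.3,"turn": 0,"hand": 0},{"dx": 4,"dy": 0,"dz": -0.5,"turn": 0,"hand": 0},{"dx": 6,"dy": 0,"dz": -0.5,"turn": 0,"hand": 0},{"dx": 8,"dy": 0,"dz": -0.5,"turn": 0,"hand": 0},{"dx": 10,"dy": 0,"dz": -0.5,"turn": 0,"hand": 0},{"dx": 12,"dy": 0,"dz": -0.5,"turn": 0,"hand": 0},{"dx": 14,"dy": 0,"dz": -0.5,"turn": 0,"hand": 0},{"dx": 16,"dy": 0,"dz": -0.5,"turn": 0,"hand": 0}]}}

```text
time: 8.3
position: [592.0, 74.9, 77.9]
orientation: [-3.142, -0.0, 1.295]
force: [-0.0, -0.3, 0.4]
width: 46.9
finger_force: 0.0
```

```bash
python3 rol.py s5.png
```

```text
t 8.3 ramp xy 42.4 -0.7 tip z 55.88392797266708 yaw [-180.     -0.     74.21] w 46.91154768955921 F [-0.  -0.3  0.4]
to x -156: dx -198.4 dy -0.8 (tool)
```

View pics/cs5.png

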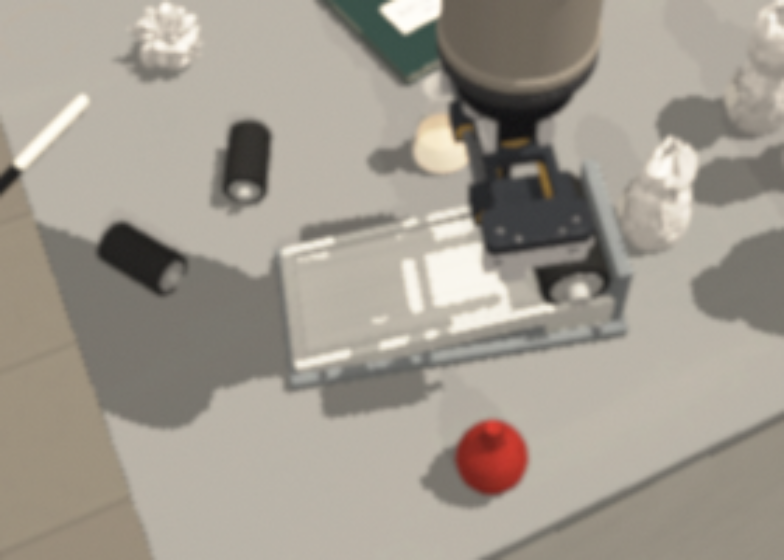

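The force has dropped to zero and the roller lies against the stop (end at 577,285 in the crop). I back off, lift clear and check.

Call:
{"api": "servo_tool", "payload": {"steps": [{"dx": -8,"dy": 0,"dz": 0},{"dx": -20,"dy": 0,"dz": -5},{"dx": -40,"dy": 0,"dz": -20},{"dx": -65,"dy": 0,"dz": -50},{"dx": -95,"dy": 0,"dz": -80},{"dx": -135,"dy": 0,"dz": -110},{"dx": -175,"dy": 0,"dz": -130},{"dx": -210,"dy": 0,"dz": -140}]}}

```text
schema error: expected keys dx, dy, dz, turn, hand
```

Call:
{"api": "servo_tool", "payload": {"steps": [{"dx": -40,"dy": 0,"dz": 0},{"dx": -80,"dy": 0,"dz": 0},{"dx": -120,"dy": 0,"dz": 0},{"dx": -120,"dy": 0,"dz": 0}]}}

```text
schema error: expected keys dx, dy, dz, turn, hand
```

```bash
python3 rol.py s6.png; python3 - <<'E'
from h import *
c=shot('top','t6.png'); im=c['image'].astype(int); D=c['depth']
a=np.radians(74.2); ex=np.array([np.cos(a),np.sin(a)]); ey=np.array([-ex[1],ex[0]])
q=np.array([world(c,u,v,d=D[v,u]) for v in range(140,245) for u in range(215,345) if D[v,u]>0 and im[v,u].max()<45])
q=q[q[:,2]>55]; x=np.c_[(q[:,:2]-[579.7,34.3])@ex,(q[:,:2]-[579.7,34.3])@ey,q[:,2]]
print(len(x),np.median(x,0),np.percentile(x,[2,98],axis=0).round(1))
E
```

```text
t 8.35 ramp xy 42.8 -0.7 tip z 55.9159975428624 yaw [ 1.800e+02 -1.000e-02  7.422e+01] w 47.15248636398585 F [-0.1  1.1  0.5]
to x -156: dx -198.8 dy -0.8 (tool)
38 [107.85122237  38.13144892  76.16483644] [[ 99.6  28.3  64.9]
 [113.1  43.6  84.3]]
```

View pics/t6.png

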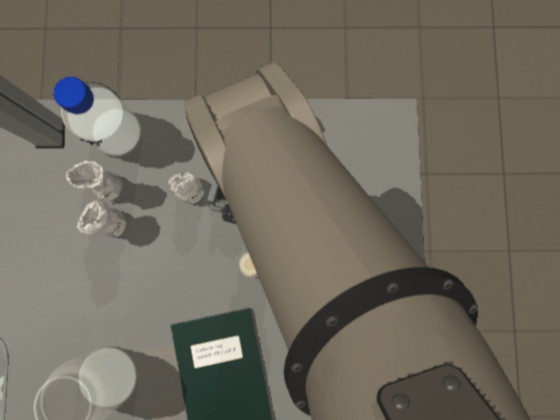

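The move was refused for missing keys, so the arm has not moved and hides the ramp in the top view. I send it again with every key.

Call:
{"api": "servo_tool", "payload": {"steps": [{"dx": -8,"dy": 0,"dz": 0,"turn": 0,"hand": 0},{"dx": -20,"dy": 0,"dz": -5,"turn": 0,"hand": 0},{"dx": -40,"dy": 0,"dz": -20,"turn": 0,"hand": 0},{"dx": -65,"dy": 0,"dz": -50,"turn": 0,"hand": 0},{"dx": -95,"dy": 0,"dz": -80,"turn": 0,"hand": 0},{"dx": -135,"dy": 0,"dz": -110,"turn": 0,"hand": 0},{"dx": -175,"dy": 0,"dz": -130,"turn": 0,"hand": 0},{"dx": -210,"dy": 0,"dz": -140,"turn": 0,"hand": 0}]}}

```text
time: 9.45
position: [534.1, -129.8, 219.6]
orientation: [3.14, 0.0, 1.294]
force: [1.2, 0.0, 0.3]
width: 47.2
finger_force: 0.0
```

Call:
{"api": "servo_tool", "payload": {"steps": [{"dx": -40,"dy": 0,"dz": 0,"turn": 0,"hand": 0},{"dx": -80,"dy": 0,"dz": 0,"turn": 0,"hand": 0},{"dx": -120,"dy": 0,"dz": 0,"turn": 0,"hand": 0},{"dx": -160,"dy": 0,"dz": 0,"turn": 0,"hand": 0},{"dx": -200,"dy": 0,"dz": 0,"turn": 0,"hand": 0},{"dx": -200,"dy": 0,"dz": 0,"turn": 0,"hand": 0}]}}

```text
time: 10.2
position: [478.1, -323.4, 218.0]
orientation: [-3.141, 0.001, 1.29]
force: [-0.2, -0.1, -0.3]
width: 46.9
finger_force: 0.0
```

```bash
python3 rol.py s7.png; python3 - <<'E'
from h import *
c=shot('top','t7.png'); im=c['image'].astype(int); D=c['depth']
a=np.radians(74.2); ex=np.array([np.cos(a),np.sin(a)]); ey=np.array([-ex[1],ex[0]])
q=np.array([world(c,u,v,d=D[v,u]) for v in range(140,245) for u in range(215,345) if D[v,u]>0 and im[v,u].max()<45])
q=q[q[:,2]>55]; x=np.c_[(q[:,:2]-[579.7,34.3])@ex,(q[:,:2]-[579.7,34.3])@ey,q[:,2]]
print(len(x),np.median(x,0),np.percentile(x,[2,98],axis=0).round(1))
E
```

```text
t 10.2 ramp xy -371.9 0.4 tip z 196.00662482862165 yaw [-1.7998e+02  5.0000e-02  7.3900e+01] w 46.85051817227369 F [-0.2 -0.1 -0.3]
to x -156: dx 215.9 dy -0.8 (tool)
1381 [8.49167620e+01 2.68117924e-02 8.34093424e+01] [[ 62.  -42.4  66.9]
 [112.8  41.4  88.9]]
```

View pics/cs7.png

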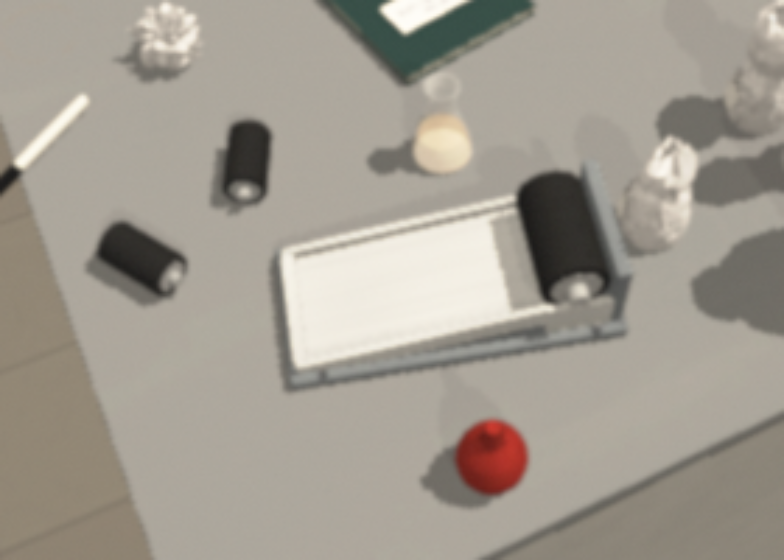

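The roller lies square in the seat against the stop, centre measured at about x = 87. The flask, bulb and foil flask have not moved, and the arm is clear.

```bash
python3 -c "
from cell import env
print(env.hand_in())"
```

```text
the job is handed in; nothing more can be done
None
```

The largest black roller was pushed slowly over the crest and lies in the seat against the end stop; the flask, bulb and foil flask stand where they were, and the job was handed in at about 10 s.

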